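# Test the viscometer heads on the dock

## Robot

A 6-joint arm with a two-finger parallel gripper is mounted at the origin on the work surface. World frame = base frame: x ahead of the robot, y to its left, z up, the work surface at z = 0. Lengths are in m, angles in rad, forces in N, time in s.
With the tool pointing down it reaches from about 0.375 to 0.925 m from the base axis. Payload 5.7 kg.
Tool frame: the origin (TCP) lies midway between the tips of the shut fingers; the grasp point (between the pads) lies 19 mm behind it; z points along the fingers, y is the direction in which the jaws open and shut (so a half turn about z gives the same grasp; the last joint's range is limited). The gripper opens to 88 mm and grips with 3 to 60 N. Pads are 20 mm wide; open, the fingers measure 115 mm over their backs; the gripper's body (75 mm by 178 mm) begins 61 mm behind the grasp point.
Start: joints at [-1.439, 0.359, 1.51, -0, 1.272, -0.115], TCP at [0.147, -0.582, 0.223] pointing down, gripper open.
Joint ranges: [-2.97, 2.97], [-1.01, 2.36], [0.21, 2.38], [-0.96, 4.11], [0.2, 2.71], [-2.98, 2.98]. Speed limits (rad/s): [2.39, 2.39, 3.14, 3.14, 3.14, 3.14].

## Interface

Orientations are given as a unit quaternion [x, y, z, w].
In Python, from rig import manip, kin, viewer, telemetry gives the robot as it stands. The module is installed in compiled form; this text tells all that it offers. Calls block until the motion is done:
- manip.movep(position, orientation): joint-space move of the TCP to a pose.
- manip.servo_line(position, orientation=None, velocity=0.15, f_stop=None): straight line of the TCP; orientation=None keeps the orientation; velocity is the mean speed in m/s. With f_stop (N) it stops when the force on the tool has changed by that much, and returns True; else False.
- manip.goto_joints(angles): joint-space move.
- manip.command_gripper(opening, force=None): finger opening in m; force is the grip in N (None keeps the last); returns when the fingers have stopped.
- manip.hold(seconds).
- kin.ik(position, orientation): joint angles nearest the present ones, or None.
- viewer.grab_frame(name): name is "scene" or "side" or "wrist"; returns (picture, depth): 420x560x3 uint8, blue, green, red; 420x560 float32, m along the optical axis (not along the pixel's ray), 0 where there is no reading.
- viewer.get_calibration(name): a dict with "mtx" (3x3 intrinsics, pixels), "R" (3x3) and "t" (3): a world point X has camera coordinates R X + t. Camera axes: x right, y down, z forward; pixel columns grow to the right and rows downward; lengths in m; the calibration is good to about 2 mm. A picture is of the moment at which its call begins: read the wrist's pose just before it. get_calibration takes no time and is no camera call; for the wrist camera it gives the pose at the moment of the call.
A pose or a line that the arm cannot do raises manip.PlanningError and nothing moves.
- manip.hand_in(): hands the job in, once; it reports no verdict.
Readings, each from a call of its own:
- telemetry.current_t(): time.
- telemetry.current_joints(): joint angles.
- telemetry.current_qd(): joint speeds.
- telemetry.current_effort(): joint torques, N m.
- telemetry.current_tool_pos(): TCP position.
- telemetry.current_ee_rot(): TCP orientation.
- telemetry.current_ft_force(): force on the tool from outside, world axes, zero at the start.
- telemetry.current_torque(): the same for the moment, N m.
- telemetry.current_width(): finger opening in m.
Only numpy, scipy, OpenCV 4.12 (cv2) and the standard library are available. Lean on these libraries where they do the work, as an engineer would, in place of code of your own. Each camera call takes 0.05 s, during which the arm holds its last target.

## Task

Stand every measuring head from the rubber mat in a bay of its own on the test dock, upright and with its visor to the dock's low front lip (the robot's side), so that its heel holds that bay's sensing pin down. With all of them standing there, twist the controller's spring-return start key clockwise to its stop and let go, so that it springs back. Then stand all the heads upright on the floor of the empty crate, and leave the other things on the bench where they are.

Things in the scene. Friction and masses are not known exactly. Their poses are not given: they have to be found in the camera images.
- head0: Viscometer measuring head: upright grey box 70 (x) x 58 (y) mm, 0.35-0.5 kg, with an orange top plate. On top, centred over the origin, a black grip bar 50 long (x), 22 wide (y), from 77 to 113 mm above the underside. Origin: centre of the underside, z up. All four heads are identical and start standing on the mat; 3 or 4 are present, an absent one reads None.
- head1: Head identical to head0. Its front is its -x side: there the orange top plate overhangs the box by 10 mm like a visor (it reaches to x = -45 mm) and an orange face carries two round white lamps.
- head2: Head identical to head0. Its underside has a solid heel under the back half (x 0 to +35 mm) and a toe strip at the very front (x -35 to -25 mm); between them is a hollow 10 mm deep, so a head set back to front does not press a sensing pin.
- head3: Head identical to head0; see also head1 (front) and head2 (underside).
- bay0 (a point): Centre of the first (-y end) bay of the test dock, on its top face 30 mm above the table; x points to the dock's back, y along its row of bays. The dock is a low fixed steel block 112 (x) x 316 (y) mm, turned up to 5 degrees, its four bays 75 mm apart. A head belongs with its origin on the bay centre and its x along this x: visor to the front lip, heel to the back.
- bay1 (a point): Centre of the second bay, as bay0. Low ribs 5 mm wide and 6 mm high part the bays (70 mm clear between them); a grey fence runs along the dock's back, its inner face 46 mm behind the bay centres, 22 mm above the top face; a lower lip (14 mm above it) along the front, 46 mm before them, and cheeks of 14 mm at both ends.
- bay2 (a point): Centre of the third bay, as bay0.
- bay3 (a point): Centre of the fourth (+y end) bay, as bay0.
- pin0 (a joint): Brass spring sensing pin in bay 0, 10 mm across, 17.5 mm behind the bay centre (bay +x); metres pressed: 0 = up (6 mm proud of the top face), 0.006 = held flush by a head's heel, limit 0.007. Spring 0.3 to 0.9 N; a head's weight holds it down.
- pin1 (a joint): Brass spring sensing pin in bay 1, 10 mm across, 17.5 mm behind the bay centre (bay +x); metres pressed: 0 = up (6 mm proud of the top face), 0.006 = held flush by a head's heel, limit 0.007. Spring 0.3 to 0.9 N; a head's weight holds it down.
- pin2 (a joint): Brass spring sensing pin in bay 2, 10 mm across, 17.5 mm behind the bay centre (bay +x); metres pressed: 0 = up (6 mm proud of the top face), 0.006 = held flush by a head's heel, limit 0.007. Spring 0.3 to 0.9 N; a head's weight holds it down.
- pin3 (a joint): Brass spring sensing pin in bay 3, 10 mm across, 17.5 mm behind the bay centre (bay +x); metres pressed: 0 = up (6 mm proud of the top face), 0.006 = held flush by a head's heel, limit 0.007. Spring 0.3 to 0.9 N; a head's weight holds it down.
- controller: Controller, fixed grey box 100 (x) x 130 (y) x 65 mm high with an orange front; origin: centre of its underside. The start key stands in the middle of its top.
- key (a joint): Spring-return start key on the controller: 0 = rest, turns clockwise seen from above to its stop at 1.0 rad; a spring of 0.025 Nm at rest to 0.125 Nm at the stop turns it back to 0 when let go.
- key_grip (a point): On the key's vertical axis, 93 mm above the table, the height to grip: the key is an upright black bar 62 long (along this point's x), 16 wide (its y), standing on a disc 60 mm across and 12 mm high, the bar's top 14 mm above this point. The point turns with the key.
- mat: Grey rubber mat 230 (x) x 210 (y) x 4 mm, fixed flat on the table, on which the heads stand at the start, on the robot's left or right. Origin: centre of its underside.
- crate: Open grey plastic crate, fixed, outside 230 (x) x 190 (y) x 55 mm high, walls and floor 5 mm; on the other side of the robot from the mat. Origin: centre of its underside. Four heads stand in it as two by two, their x along the crate's x, on centres 55 mm (x) and 43 mm (y) either side of its middle.
- reagent: Bystander, loose: small clear jar, 44 across, 75 high. Not part of the job; leave it where it is.
- amber: Bystander, loose: amber bottle, 60 across, 120 high. Not part of the job; leave it where it is.
- beaker: Bystander, loose: glass beaker, 64 across, 80 high. Not part of the job; leave it where it is.
- spatula: Bystander, loose: spatula lying flat, 150 long. Not part of the job; leave it where it is.
- pen: Bystander, loose: blue pen lying flat, 142 long. Not part of the job; leave it where it is.
- corkring: Bystander, loose: cork flask ring, 90 across, 25 high. Not part of the job; leave it where it is.
- jar: Bystander, loose: amber jar, 66 across, 85 high. Not part of the job; leave it where it is.
Not all that is in view belongs to the job. Leave any turquoise or yellow look-alike of the controller alone. Leave any blue look-alike of the head0 alone.

How it is judged:
By the outcome, as a careful person would: the job done as asked, in the order asked, and still so for the second after the job is handed in, with the robot touching nothing.
Of head0, head1, head2, head3 only 3 to 4 are there at a start; the rules pass over those that are not, and their reading is None.
At some moment in a run one of head0, head1, head2, head3 may be knocked a few centimetres aside while the robot is not near it.
It also fails if it takes over 210 s, if anything falls off the work surface, if the arm or the gripper's body presses on something with over 40 N, if the wrist force passes 120 N, or if a joint passes its speed limit or range.

## Working session

There is one attempt and no reset: what is moved stays moved. The work goes in short steps, each a Python script; the robot and the scene stay as the last script left them, time stands still between calls to the robot, and variables do not carry over. Pictures are saved under pics/ and viewed, and the job is handed in when it is done.

```bash
ls; mkdir -p pics
python3 - <<'E'
from rig import manip, kin, viewer, telemetry
import cv2
for n in ["scene","side","wrist"]:
    p,d=viewer.grab_frame(n); cv2.imwrite(f"pics/{n}0.png",p)
    c=viewer.get_calibration(n); print(n,c["mtx"].round(1).tolist(),c["R"].round(3).tolist(),c["t"].round(3).tolist(), (d>0).mean())
print(telemetry.current_t(),telemetry.current_ee_rot())
E
```

```text
pics
scene [[408.7, 0.0, 276.4], [0.0, 408.7, 209.3], [0.0, 0.0, 1.0]] [[0.862, 0.507, -0.018], [0.357, -0.631, -0.689], [-0.36, 0.587, -0.725]] [-0.399, -0.083, 1.597] 0.9960884353741497
side [[523.0, 0.0, 269.8], [0.0, 523.0, 205.4], [0.0, 0.0, 1.0]] [[-0.716, -0.698, -0.01], [-0.478, 0.501, -0.722], [0.509, -0.512, -0.692]] [0.355, 0.259, 1.335] 0.995922619047619
wrist [[372.2, 0.0, 281.2], [0.0, 372.2, 207.1], [0.0, 0.0, 1.0]] [[0.244, -0.97, -0.002], [-0.934, -0.236, 0.27], [-0.262, -0.064, -0.963]] [-0.599, -0.032, 0.39] 0.9960501700680272
0.15 [ 9.92393581e-01  1.23103491e-01 -1.60478999e-05 -7.14609809e-04]
```

View pics/scene0.png

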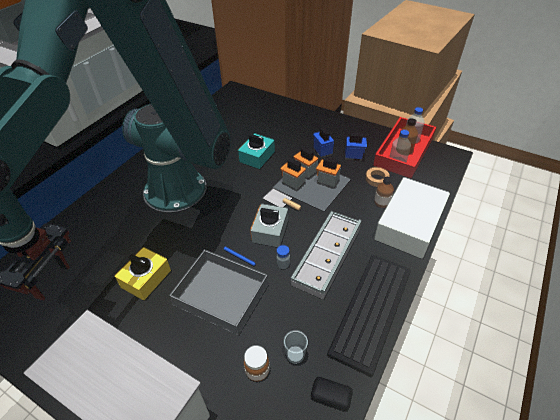

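View pics/side0.png

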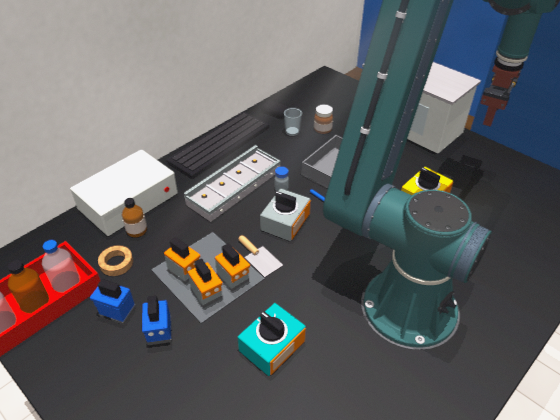

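View pics/wrist0.png

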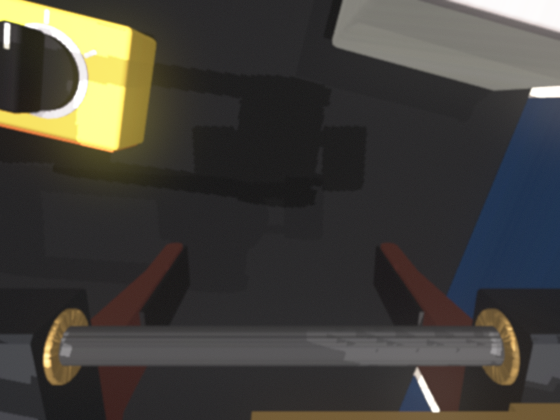

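Scene view: three orange heads on the mat at (293,172), (306,160) and (328,170). The blue look-alikes are at (323,143) and (356,147). The real grey controller is at (268,222), with a turquoise look-alike at (257,150) and a yellow one at (143,272). The dock is at (327,255), the crate at (220,288). The side view also shows three orange heads.

```bash
cat > h.py <<'E'
from rig import manip, kin, viewer, telemetry
import cv2, numpy as np
from scipy.spatial.transform import Rotation as Ro
def ray(c,uv,z):
    uv=np.atleast_2d(np.asarray(uv,float)); K,R,t=c["mtx"],c["R"],c["t"]
    K,R,t=map(np.asarray,(K,R,t)); t=t.ravel()
    d=np.c_[uv,np.ones(len(uv))]@np.linalg.inv(K).T@R; C=-R.T@t
    return C+d*((z-C[2])/d[:,2])[:,None]
def down(yaw):  # tool pointing down; yaw = world heading of tool x axis
    return (Ro.from_euler('z',yaw)*Ro.from_euler('x',np.pi)).as_quat()
def look(n,name):
    c=viewer.get_calibration(n); p,d=viewer.grab_frame(n); cv2.imwrite(f"pics/{name}.png",p); np.savez(f"pics/{name}.npz",p=p,d=d,mtx=c["mtx"],R=c["R"],t=np.ravel(c["t"])); return p,d,c
def load(name): 
    z=np.load(f"pics/{name}.npz"); return z["p"],z["d"],z
E
python3 - <<'E'
from h import *
c=viewer.get_calibration("scene")
for n,uv,z in [("h",(293,163),.11),("h",(306,153),.11),("h",(328,163),.11),("key",(268,212),.1),("dock0",(318,279),.03),("dock3",(345,229),.03),("crate",(220,292),.0),("mat",(315,188),0),("pen",(239,256),0),("reag",(283,250),.07),("spat",(280,198),0),("blue",(323,135),.1),("blue",(356,140),.1),("turq",(257,140),.1),("yel",(140,262),.1)]:
    print(n,ray(c,uv,z)[0].round(3))
c=viewer.get_calibration("wrist");R=np.array(c["R"]);C=-R.T@np.ravel(c["t"])
T=Ro.from_quat(telemetry.current_ee_rot()).as_matrix();p=telemetry.current_tool_pos()
print("cam in tool",T.T@(C-p),(R@T).round(3))
E
```

```text
h [0.394 0.243 0.11 ]
h [0.409 0.319 0.11 ]
h [0.507 0.306 0.11 ]
key [ 0.438 -0.008  0.1  ]
dock0 [ 0.683 -0.119  0.03 ]
dock3 [0.672 0.108 0.03 ]
crate [ 0.433 -0.294  0.   ]
mat [0.478 0.269 0.   ]
pen [ 0.406 -0.149  0.   ]
reag [ 0.549 -0.102  0.07 ]
spat [0.388 0.155 0.   ]
blue [0.41  0.466 0.1  ]
blue [0.538 0.5   0.1  ]
turq [0.194 0.308 0.1  ]
yel [ 0.209 -0.374  0.1  ]
cam in tool [ 7.40779660e-02  1.51393770e-04 -1.61408608e-01] [[ 0.     1.     0.001]
 [-0.963  0.    -0.27 ]
 [-0.27  -0.001  0.963]]
```

Run:
```python
from h import *
for n,p in [("crate1",(.42,-.27,.42)),("dock1",(.6,0.0,.42)),("mat1",(.42,.25,.42))]:
    manip.movep(p,down(0)); manip.hold(.2)
    look("wrist",n); print(n,telemetry.current_t(),telemetry.current_joints())
```

```text
crate1 2.0833 [-7.10899314e-01  8.71429768e-02  1.39722438e+00 -5.66134672e-05
  1.65799035e+00  8.60901408e-01]
dock1 3.5667 [-1.16936627e-01  2.50508032e-01  1.19465576e+00 -1.88176091e-04
  1.69622127e+00  1.45557088e+00]
mat1 4.9917 [ 3.93788573e-01  7.00330290e-02  1.41567985e+00 -1.13670076e-04
  1.65618259e+00  1.96607066e+00]
```

View pics/crate1.png

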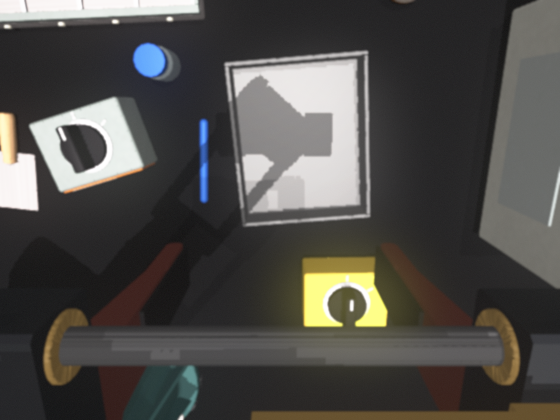

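View pics/dock1.png

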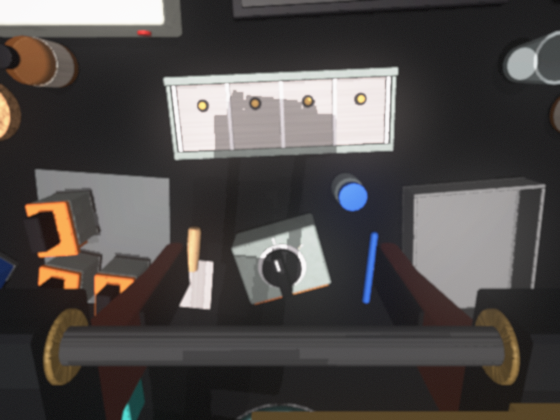

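View pics/mat1.png

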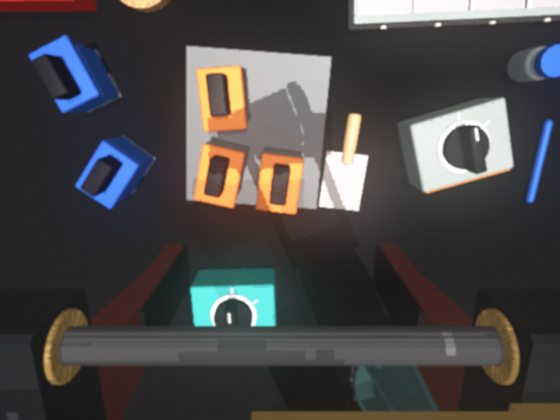

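Mat view: three orange-topped heads at (222,98), (219,175) and (281,183). The candidates that don't belong are the blue look-alikes at (75,75) and (115,172) and the turquoise controller at (233,300). The real controller is at (458,145) here. Next I'll measure everything using depth and masks.

```bash
cat >> h.py <<'E'
def cloud(d,c):
    K,R,t=np.asarray(c["mtx"]),np.asarray(c["R"]),np.ravel(c["t"])
    v,u=np.indices(d.shape); X=np.stack([(u-K[0,2])/K[0,0]*d,(v-K[1,2])/K[1,1]*d,d],-1)
    W=(X-t)@R; W[d<=0]=np.nan; return W
def rect(pts):
    """min area rect of xy pts -> centre, long, short, heading of long side in (-90,90]"""
    (cx,cy),(w,h),a=cv2.minAreaRect((pts*1000).astype(np.float32))
    if w<h: w,h,a=h,w,a+90
    a=(a+90)%180-90
    return np.array([cx,cy])/1000,w,h,np.radians(a)
def heads(p,d,c,zb=0.0,zmin=.068):
    """orange plates; zb= height of underside"""
    W=cloud(d,c); hsv=cv2.cvtColor(p,cv2.COLOR_BGR2HSV)
    org=cv2.inRange(hsv,(4,150,80),(20,255,255))
    m=((org>0)&(np.abs(W[...,2]-(zb+.077))<.008)).astype(np.uint8)
    m=cv2.morphologyEx(m,cv2.MORPH_CLOSE,np.ones((3,3)))
    cs,_=cv2.findContours(m,cv2.RETR_EXTERNAL,cv2.CHAIN_APPROX_NONE); out=[]
    for k in cs:
        if cv2.contourArea(k)<300: continue
        uv=k[:,0,:]; pl=ray(c,uv,zb+.077)[:,:2]; pc,L,S,a=rect(pl)
        fill=np.zeros(m.shape,np.uint8); cv2.drawContours(fill,[cv2.convexHull(k)],-1,1,-1)
        fill=cv2.dilate(fill,np.ones((5,5)))
        b=(fill>0)&(W[...,2]>zb+.104)&(W[...,2]<zb+.122)
        vu=np.argwhere(b)[:,::-1]; bc=None
        if len(vu)>30: bc=rect(ray(c,vu,zb+.113)[:,:2])
        out.append((uv.mean(0),(pc,L,S,a),bc))
    return out
def dirn(o):
    pc,bc=o[1][0],o[2][0]; a=o[2][3]; f=bc-pc  # plate centre is 5mm to front of bar centre => f points to head +x
    e=np.array([np.cos(a),np.sin(a)]); s=f@e
    return a if s>0 else (a+np.pi if a<0 else a-np.pi), s
E
python3 - <<'E'
from h import *
p,d,c=load("mat1")
for o in heads(p,d,c,.004):
    print(o[0].round(),"plate",o[1][0].round(4),np.round(o[1][1:3],1),round(np.degrees(o[1][3]),1),"bar",o[2] and (o[2][0].round(4),np.round(o[2][1:3],1),round(np.degrees(o[2][3]),1)), o[2] and dirn(o))
W=cloud(d,c); print(W[98,222],W[175,219],W[183,281],W[60,200],W[130,300])
E
```

```text
[279. 187.] plate [0.3874 0.2525] [80.  56.8] -7.2 bar (array([0.3927, 0.2515]), array([50.6, 21.7]), np.float64(-7.5)) (np.float64(-0.13039209539580562), np.float64(0.005373535063170626))
[219. 175.] plate [0.3985 0.3344] [80.  57.2] -13.2 bar (array([0.4036, 0.3333]), array([50.6, 22.4]), np.float64(-13.0)) (np.float64(-0.2264986549179311), np.float64(0.005243304124092116))
[225.  98.] plate [0.4986 0.3227] [75.9 50.9] 2.1 bar (array([0.5042, 0.3261]), array([49.6, 22.6]), np.float64(3.9)) (np.float64(0.06775133411907702), np.float64(0.005846938322875672))
[0.50056547 0.32027512 0.11699829] [0.40705171 0.32828121 0.11669101] [0.39653064 0.24982542 0.11630242] [0.55481917 0.36710439 0.00419551] [0.45491287 0.22088045 0.00292354]
```

```bash
cat >> h.py <<'E'
def pins(p,d,c,z=.036):
    W=cloud(d,c); hsv=cv2.cvtColor(p,cv2.COLOR_BGR2HSV)
    m=cv2.inRange(hsv,(15,90,60),(35,255,255)); m[(np.abs(W[...,2]-.034)>.012)]=0
    n,l,s,ce=cv2.connectedComponentsWithStats(m)
    return [(s[i,4],ce[i],ray(c,ce[i],z)[0,:2]) for i in range(1,n) if s[i,4]>15]
E
python3 - <<'E'
from h import *
p,d,c=load("dock1")
P=pins(p,d,c)
for a,uv,x in P: print(a,uv.round(1),x.round(4))
q=np.array(sorted([x for a,uv,x in P],key=lambda x:x[1])); print(np.linalg.norm(np.diff(q,axis=0),axis=1))
v=q[-1]-q[0]; th=np.arctan2(v[1],v[0])-np.pi/2; print("dock yaw deg",np.degrees(th))
W=cloud(d,c)
# dock outline: points z>0.02 within region
m=((W[...,2]>.022)&(W[...,2]<.07)&(W[...,0]>.55)&(W[...,0]<.8)&(abs(W[...,1])<.18)).astype(np.uint8)
n,l,s,ce=cv2.connectedComponentsWithStats(m); i=1+np.argmax(s[1:,4]); print(s[i])
dk=W[l==i]; r=rect(dk[:,:2]); print(r, np.degrees(r[3]))
# fence top / lip top
f=dk[dk[:,2]>.049]; print("fence",len(f),rect(f[:,:2]),np.median(f[:,2]))
E
python3 - <<'E'
from h import *
import math
# controller/key
for nm in ["dock1","mat1","crate1"]:
    p,d,c=load(nm); W=cloud(d,c)
    near=(np.hypot(W[...,0]-.44,W[...,1]+.01)<.09)
    t=near&(W[...,2]>.058)&(W[...,2]<.072); k=near&(W[...,2]>.099)&(W[...,2]<.115)
    ring=near&(W[...,2]>.0735)&(W[...,2]<.082)
    vu=np.argwhere(k)[:,::-1]
    r=rect(W[t][:,:2]); print(nm,"ctrl",r,np.degrees(r[3]))
    if len(vu)>20:
        r=rect(ray(c,vu,.107)[:,:2]); print("key",len(vu),r,np.degrees(r[3]),np.median(W[k][:,2]))
    if ring.sum()>20: print("ring",cv2.minEnclosingCircle((ray(c,np.argwhere(ring)[:,::-1],.077)[:,:2]*1000).astype(np.float32)))
p,d,c=load("crate1");W=cloud(d,c)
m=(W[...,2]>.05)&(W[...,2]<.06)&(W[...,0]>.3)&(W[...,0]<.6)&(W[...,1]<-.17)&(W[...,1]>-.42)
r=rect(ray(c,np.argwhere(m)[:,::-1],.055)[:,:2]);print("crate",m.sum(),r,np.degrees(r[3]))
cv2.imwrite("pics/cratem.png",m.astype(np.uint8)*255)
q,d,c=load("dock1"); cv2.imwrite("pics/dockcrop.png",cv2.resize(q[60:310,150:410],None,fx=2.3,fy=2.3,interpolation=cv2.INTER_CUBIC))
E
```

```text
249 [  3.6 115.8] [0.6568 0.3946]
52 [360.5  98.5] [ 0.6796 -0.1128]
49 [307.7 100.7] [ 0.6768 -0.0384]
50 [254.6 102.7] [0.6741 0.0364]
53 [201.9 105.4] [0.6706 0.111 ]
[0.07436831 0.07486238 0.07469251 0.28396193]
dock yaw deg 2.5732784103660324
[  164    68   234    92 18510]
(array([ 0.65577246, -0.00212486]), 316.4682312011719, 114.86084747314453, np.float64(-1.5314835958269335)) -87.74754643440247
fence 1835 (array([7.08084595e-01, 4.92904663e-04]), 315.34869384765625, 10.113940238952637, np.float64(-1.5314726435769506)) 0.05143842425073189
dock1 ctrl (array([ 0.43513824, -0.00163271]), 130.12290954589844, 103.87494659423828, np.float64(-1.28509969545468)) -73.63078880310059
key 480 (array([ 0.4388302 , -0.00160882]), 63.5519905090332, 16.27537727355957, np.float64(0.28515354621492217)) 16.33809471130371 0.10616106497353062
ring ((436.80084228515625, -2.228139638900757), 30.685823440551758)
mat1 ctrl (array([ 0.43512534, -0.00106812]), 129.9845733642578, 102.4065933227539, np.float64(-1.2834662788895936)) -73.53720092773439
key 677 (array([0.43679877, 0.00131   ]), 62.2950325012207, 18.29958152770996, np.float64(0.30106340372511003)) 17.249662399291992 0.1058257172884777
ring ((436.6831359863281, -0.15933959186077118), 30.704086303710938)
crate1 ctrl (array([ 0.43550012, -0.00274747]), 130.35220336914062, 102.15267944335938, np.float64(-1.2847351087014482)) -73.60989952087402
key 721 (array([ 0.43689767, -0.0044937 ]), 61.51313018798828, 19.50606918334961, np.float64(0.30007217516738255)) 17.192869186401367 0.10631365727474182
ring ((436.628662109375, -2.6351797580718994), 30.92791175842285)
crate 2308 (array([ 0.43785501, -0.29790842]), 229.0398712158203, 189.17665100097656, np.float64(0.07726573510711571)) 4.427000522613525
```

View pics/dockcrop.png

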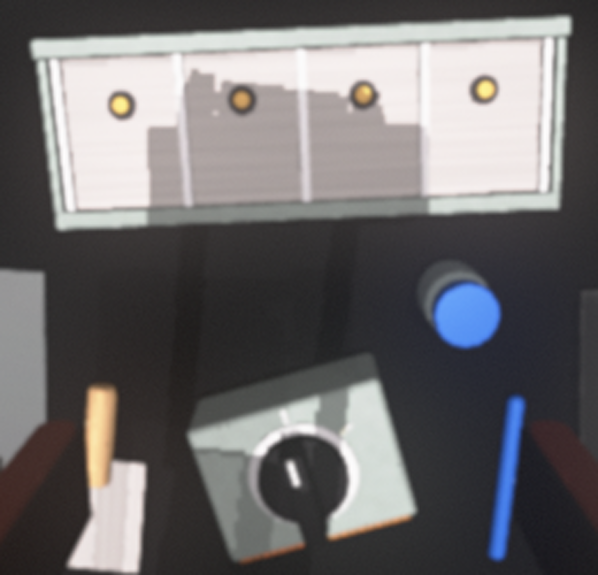

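Crop check: the dock's pins show at crop (121,104), (241,99), (363,95) and (484,90), with the fence at the back. The grey controller with the orange front has its key at (303,478), the key bar at about +17° along the controller's x. This matches the description. Now the first pick and place.

```bash
cat >> h.py <<'E'
DY=np.radians(2.35); DC=np.array([.6573,-.0016]); CY=np.radians(4.43); CC=np.array([.4379,-.2979])
def bay(i): return DC+(i-1.5)*.075*np.array([-np.sin(DY),np.cos(DY)])
def slot(i,j): return CC+Ro.from_euler('z',CY).as_matrix()[:2,:2]@np.array([.055*i,.043*j])
def measure(xy,zb,name,z=.30,yaw=0.0):
    manip.movep([*xy,zb+z],down(yaw)); manip.hold(.15)
    p,d,c=look("wrist",name); best=None
    for o in heads(p,d,c,zb):
        if o[2] is None: continue
        a,s=dirn(o); e=np.array([np.cos(a),np.sin(a)])
        cen=.5*o[2][0]+.5*(o[1][0]+.005*e)
        r=dict(c=cen,a=a,s=s,pl=np.round(o[1][1:3],1),bar=np.round(o[2][1:3],1),dc=np.round((o[2][0]-o[1][0]-.005*e)*1000,1),ap=o[1][3])
        if best is None or np.linalg.norm(cen-xy)<np.linalg.norm(best["c"]-xy): best=r
    return best
def pick(m,zb):
    q=down(m["a"]); manip.command_gripper(.05)
    manip.movep([*m["c"],zb+.16],q)
    manip.servo_line([*m["c"],zb+.082],velocity=.12,f_stop=8)
    manip.command_gripper(.0,force=25)
    w=telemetry.current_width()
    manip.servo_line([*m["c"],zb+.082+.02],velocity=.08)
    manip.servo_line([*m["c"],max(.29,zb+.2)],velocity=.25)
    return w
def place(xy,yaw,zb,clear=.003):
    q=down(yaw)
    manip.movep([*xy,.29],q)
    manip.servo_line([*xy,zb+.082+.03],velocity=.2)
    st=manip.servo_line([*xy,zb+.082-.001],velocity=.03,f_stop=4)
    z=telemetry.current_tool_pos()[2]
    manip.command_gripper(.05)
    manip.servo_line([*xy,zb+.14],velocity=.1)
    manip.servo_line([*xy,.27],velocity=.3)
    return st,z-zb-.082
E
python3 - <<'E'
from h import *
m=measure((.5042,.3261),.004,"pickC"); print(m)
if m and np.linalg.norm(m["c"]-(.5042,.3261))<.02 and m["s"]>.002:
    print("w",pick(m,.004), telemetry.current_width(), telemetry.current_ft_force())
    look("wrist","heldC"); print(telemetry.current_t())
E
```

```text
{'c': array([0.50532242, 0.32726327]), 'a': np.float64(0.0695230894192255), 's': np.float64(0.005165777990143359), 'pl': array([79.5, 56.4]), 'bar': array([50.3, 21.8]), 'dc': array([ 0.2, -0.4]), 'ap': np.float64(0.06938620710038464)}
w 0.02207728855192174 0.02182364398407942 [ 0.24697189 -0.11002338 -4.0160454 ]
9.9333
```

View pics/heldC.png

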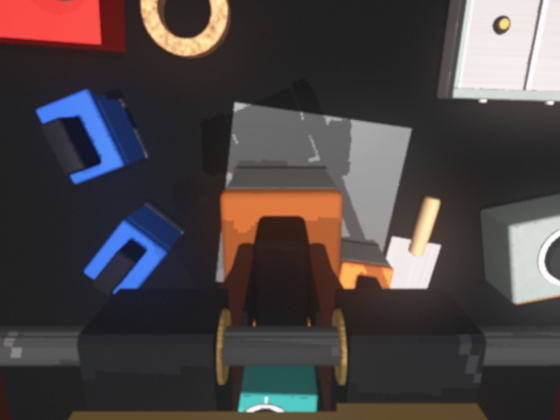

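The orange head is held squarely (bar at (280,260)), finger width 22 mm and load 4 N. It goes to bay 1.

Run:
```python
from h import *
print(place(bay(1),DY,.030)); 
m=measure(bay(1)-[.0,0],.030,"chk1",z=.27); print(bay(1),m,telemetry.current_t())
```

```text
(True, np.float64(0.00030226132828091445))
[ 0.65883764 -0.03906846] {'c': array([ 0.65838114, -0.0389433 ]), 'a': np.float64(0.04161042313269935), 's': np.float64(0.005476924670961736), 'pl': array([79.5, 55.9]), 'bar': array([50.5, 21.7]), 'dc': array([ 0.5, -0.5]), 'ap': np.float64(0.041592559147449804)} 15.525
```

View pics/chk1.png

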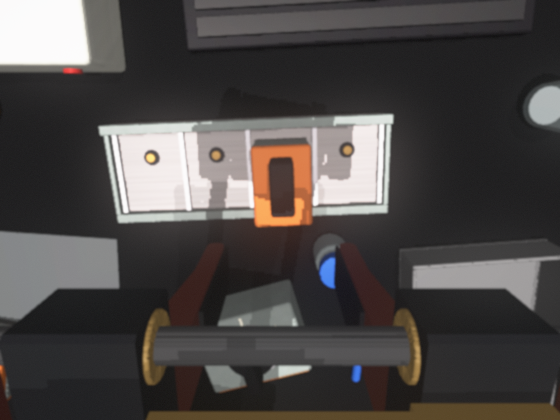

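The head stands in bay 1 at (282,185), within 1 mm of centre, visor toward the front lip. Next are the other two.

Run:
```python
from h import *
for nm,xy,b in [("A",(.3927,.2515),2),("B",(.4036,.3333),3)]:
    xy=np.array(xy)
    m=measure(xy,.004,"pick"+nm); print(m)
    if not(m and np.linalg.norm(m["c"]-xy)<.06 and m["s"]>.003 and m["pl"][0]>77 and m["pl"][1]>54): print("STOP"); break
    w=pick(m,.004); print("w",w,telemetry.current_width(),telemetry.current_ft_force().round(1))
    if telemetry.current_width()<.018: print("STOP grip"); break
    print(place(bay(b),DY,.030),telemetry.current_t())
m=measure(bay(2),.030,"chk3",z=.27)
p,d,c=load("chk3")
for o in heads(p,d,c,.030): print(o[0],o[1],o[2] and (o[2][0],dirn(o)))
print([bay(i) for i in (1,2,3)],telemetry.current_t())
p,d,c=look("scene","s2")
```

```text
{'c': array([0.38102931, 0.22839056]), 'a': np.float64(-0.07273931832749775), 's': np.float64(0.005403935307595421), 'pl': array([79.6, 57.4]), 'bar': array([50.6, 22. ]), 'dc': array([0.4, 0.2]), 'ap': np.float64(-0.07354039718339359)}
w 0.021983886239457892 0.02160715298755368 [-0.6 -0.1 -4.1]
(True, np.float64(0.00024950740876746036)) 25.6
{'c': array([0.40364104, 0.33432555]), 'a': np.float64(-0.23268864023960228), 's': np.float64(0.005208443962027312), 'pl': array([79.7, 57.2]), 'bar': array([50.2, 21.8]), 'dc': array([ 0.2, -0.1]), 'ap': np.float64(-0.22444562403358903)}
w 0.021727035514636645 0.021987201941168294 [-0.6  0.  -4.3]
(True, np.float64(0.00025227752684896243)) 35.6583
[206.57303371 187.88389513] (array([0.64728833, 0.10941496]), 79.7174072265625, 57.88268280029297, np.float64(0.04451447962694387)) (array([0.65251776, 0.10906877]), (np.float64(0.04278928387279053), np.float64(0.005209835777894891)))
[282.95864662 185.14661654] (array([0.65003247, 0.03535846]), 79.65843963623047, 56.90574645996094, np.float64(0.04205567037744697)) (array([0.65531305, 0.03559874]), (np.float64(0.04183202310252916), np.float64(0.005286007629912604)))
[358.90298507 182.11940299] (array([ 0.65318365, -0.03843727]), 79.68478393554688, 57.45721435546875, np.float64(0.04524644113017374)) (array([ 0.65853333, -0.03765464]), (np.float64(0.04128525948597908), np.float64(0.005377413659314039)))
[array([ 0.65883764, -0.03906846]), array([0.65576236, 0.03586846]), array([0.65268708, 0.11080539])] 36.275
```

View pics/chk3.png

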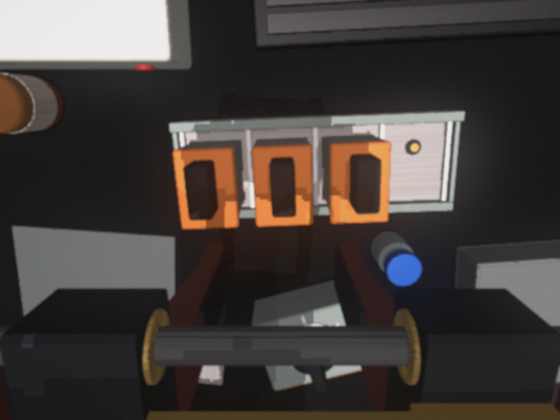

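View pics/s2.png

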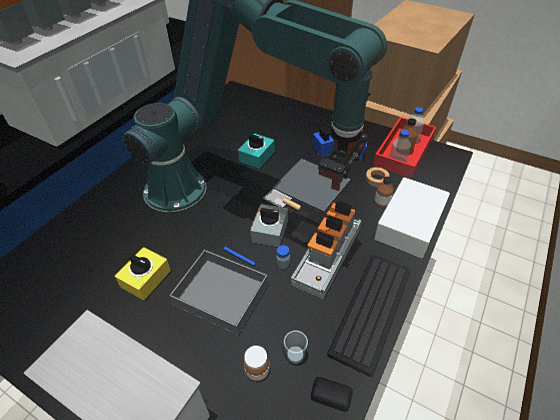

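All three heads stand in bays 3, 2 and 1 at (207,188), (283,185) and (359,182), with the visors to the lip and yaw matching the dock. The mat is empty in the scene view. Head A had been knocked about 25 mm before I picked it, and the re-measurement picked that up. Next, I'll measure the key up close.

Run:
```python
from h import *
manip.movep([.436,-.001,.30],down(.288)); manip.hold(.15)
p,d,c=look("wrist","key1"); W=cloud(d,c)
near=(np.hypot(W[...,0]-.437,W[...,1]+.002)<.05)
k=near&(W[...,2]>.1)&(W[...,2]<.115); vu=np.argwhere(k)[:,::-1]
r=rect(ray(c,vu,.107)[:,:2]); print("key",r,np.degrees(r[3]),np.median(W[k][:,2]))
ring=near&(W[...,2]>.0735)&(W[...,2]<.082); print(cv2.minEnclosingCircle((ray(c,np.argwhere(ring)[:,::-1],.077)[:,:2]*1000).astype(np.float32)),np.median(W[ring][:,2]))
print(telemetry.current_t(),telemetry.current_joints())
```

```text
key (array([ 0.43738345, -0.00135168]), 61.375083923339844, 14.8812837600708, np.float64(0.28836285506554943)) 16.521974563598633 0.10623616981816382
((436.8284606933594, -1.343831181526184), 30.135440826416016) 0.07644000465100137
37.4167 [-1.60463030e-01  4.74318165e-02  1.72211574e+00  9.92908007e-05
  1.37179169e+00  1.12217165e+00]
```

View pics/key1.png

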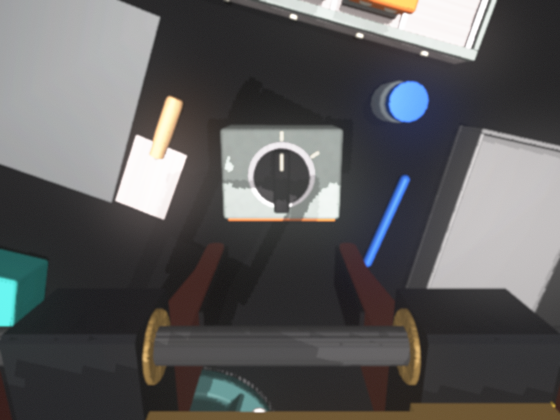

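The key bar at (281,178) points at the rest mark (281,137). The stop mark at (314,155) is clockwise from it. Grip and turn.

Run:
```python
from h import *
k=np.array([.4370,-.0014]); a=.2884
manip.command_gripper(.045)
manip.movep([*k,.15],down(a))
print(manip.servo_line([*k,.083],velocity=.08,f_stop=6), telemetry.current_tool_pos())
manip.command_gripper(0,force=30); print("w",telemetry.current_width(),telemetry.current_torque().round(3))
j0=np.array(telemetry.current_joints())
for s in [.2,.4,.6,.8,.9,.95,1.0,1.03]:
    j=j0.copy(); j[5]+=s; manip.goto_joints(j)
    print(s,telemetry.current_joints()[5]-j0[5],telemetry.current_torque().round(3),telemetry.current_ft_force().round(1),telemetry.current_t())
look("side","keyside"); look("wrist","keyturned")
```

```text
False [ 0.43747482 -0.0014682   0.08341702]
w 0.015702106526894865 [0.273 0.056 0.003]
0.2 0.19590430014064597 [-0.152  0.074  0.038] [-0.2 -0.4  0.3] 40.25
0.4 0.39353650186871114 [-0.352  0.099  0.093] [-0.2 -1.9  1.3] 40.5583
0.6 0.5925708176970956 [-0.646  0.175  0.039] [ 0.  -3.1  0.5] 40.8667
0.8 0.7933650981171367 [-0.946  0.238  0.095] [-1.8 -5.5  0.4] 41.175
0.9 0.8932811960361617 [-1.025  0.225  0.137] [-0.7 -5.4  1.4] 41.425
0.95 0.9430497827157487 [-0.977  0.26   0.158] [-1.4 -5.5  2.1] 41.675
1.0 0.9930062425670345 [-1.004  0.318  0.2  ] [-1.9 -5.9  2.4] 41.925
1.03 1.022447265927059 [-0.94   0.314  0.434] [-1.  -5.8  1.7] 42.175
```

View pics/keyturned.png

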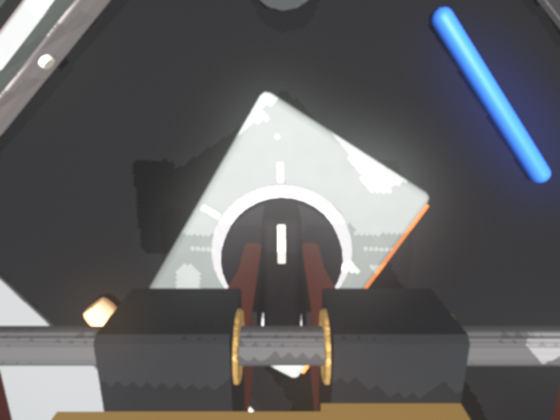

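The key mark (281,243) points at the stop mark (280,172), and the torque jumped from 0.20 to 0.43 Nm, so it's hard on the stop. Releasing.

Run:
```python
from h import *
manip.hold(.3); print(telemetry.current_torque().round(3))
manip.command_gripper(.085); manip.hold(.3)
p=telemetry.current_tool_pos(); manip.servo_line([p[0],p[1],.16],velocity=.1)
manip.movep([.436,-.001,.30],down(.288)); manip.hold(.2)
p,d,c=look("wrist","key2"); W=cloud(d,c)
near=(np.hypot(W[...,0]-.437,W[...,1]+.002)<.05)
k=near&(W[...,2]>.1)&(W[...,2]<.115)
r=rect(ray(c,np.argwhere(k)[:,::-1],.107)[:,:2]); print("key",r,np.degrees(r[3]))
manip.command_gripper(.05)
m=measure(bay(2),.030,"chk4",z=.27)
p,d,c=load("chk4")
for o in heads(p,d,c,.030): print(o[0],o[1],o[2] and (o[2][0],dirn(o)))
print(telemetry.current_t())
cv2.imwrite("pics/k2c4.png",np.hstack([cv2.resize(load("key2")[0],None,fx=.7,fy=.7),cv2.resize(p,None,fx=.7,fy=.7)]))
```

```text
[-0.959  0.303  0.417]
key (array([ 0.43700586, -0.00153659]), 61.03789138793945, 14.809517860412598, np.float64(0.28764819578702666)) 16.481027603149414
[205.61797753 187.93632959] (array([0.64717377, 0.10929903]), 79.66436004638672, 58.009193420410156, np.float64(0.04229717747642513)) (array([0.65243591, 0.10902548]), (np.float64(0.03838634622158978), np.float64(0.005247771767502827)))
[281.43939394 185.16287879] (array([0.64996448, 0.0354313 ]), 79.56350708007812, 56.376487731933594, np.float64(0.04146689123351169)) (array([0.65525842, 0.03558586]), (np.float64(0.041603253403702155), np.float64(0.005295792700877984)))
[357.02255639 182.10902256] (array([ 0.65310681, -0.03827238]), 79.4731216430664, 57.324161529541016, np.float64(0.04146270507717322)) (array([ 0.65842499, -0.03780098]), (np.float64(0.02579382827552929), np.float64(0.005328565014242673)))
47.9583
```

View pics/k2c4.png

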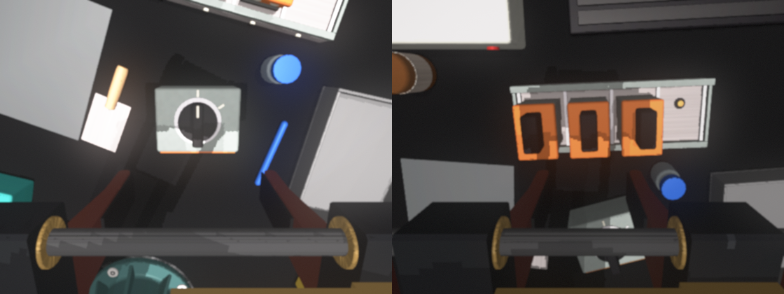

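The key is back at rest (16.5°) and all three heads are still seated. Now moving them to the crate.

Run:
```python
from h import *
for b,s in [(1,(1,-1)),(2,(-1,-1)),(3,(1,1))]:
    xy=bay(b); m=measure(xy,.030,f"off{b}",z=.27); print(m)
    if not(m and np.linalg.norm(m["c"]-xy)<.05 and m["s"]>.003 and m["pl"][0]>77 and m["pl"][1]>54): print("STOP"); break
    pick(m,.030); w=telemetry.current_width(); print("w",w,telemetry.current_ft_force().round(1))
    if w<.018: print("STOP grip"); break
    print(place(slot(*s),CY,.005),telemetry.current_t())
m=measure(CC,.005,"crate2",z=.40)
p,d,c=load("crate2")
for o in heads(p,d,c,.005): print(o[0],o[1],o[2] and (o[2][0],dirn(o)))
print([slot(*s) for s in [(1,-1),(-1,-1),(1,1)]])
look("scene","s3"); look("side","sd3")
```

```text
{'c': array([ 0.65833774, -0.03909858]), 'a': np.float64(0.039218575739861136), 's': np.float64(0.005272745170900215), 'pl': array([79.6, 56.3]), 'bar': array([50.3, 21.7]), 'dc': array([ 0.3, -0.2]), 'ap': np.float64(0.04173632823442205)}
w 0.021781275247654976 [ 0.7  0.3 -4.7]
(True, np.float64(0.00030837940611194714)) 56.9833
{'c': array([0.65515657, 0.03561945]), 'a': np.float64(0.041480514966963124), 's': np.float64(0.005265746261764215), 'pl': array([79.7, 56.3]), 'bar': array([50.3, 21.7]), 'dc': array([ 0.3, -0.1]), 'ap': np.float64(0.04200694285187693)}
w 0.022051925016238958 [ 0.  -0.6 -4. ]
(True, np.float64(0.00027586665612849837)) 67.525
{'c': array([0.65231511, 0.1105991 ]), 'a': np.float64(0.0418188862282145), 's': np.float64(0.005293827512940949), 'pl': array([79.7, 56.5]), 'bar': array([50.4, 21.7]), 'dc': array([ 0.3, -0.1]), 'ap': np.float64(0.04103290832793726)}
w 0.022008091369612934 [-0.4 -0.2 -4.5]
(True, np.float64(0.0002747285246994108)) 78.2583
[312.61691542 198.9079602 ] (array([ 0.38220975, -0.34290674]), 77.49385070800781, 54.04273986816406, np.float64(0.0781249208090457)) (array([ 0.38636374, -0.34421817]), (np.float64(0.0782562063284082), np.float64(0.004038755629321707)))
[246.91666667 124.11764706] (array([ 0.48347543, -0.25140097]), 77.16439819335938, 56.44379806518555, np.float64(0.07430859432220534)) (array([ 0.48778027, -0.25126625]), (np.float64(0.07611350181673611), np.float64(0.004302620668248086)))
[309.75675676 121.44594595] (array([ 0.48899246, -0.33546649]), 75.74268341064453, 55.131378173828125, np.float64(0.084335545629165)) (array([ 0.49445245, -0.33589041]), (np.float64(0.07831899867348523), np.float64(0.005410087552713626)))
[array([ 0.49605705, -0.33652328]), array([ 0.38638568, -0.34501979]), array([ 0.48941432, -0.25078021])]
```

View pics/crate2.png

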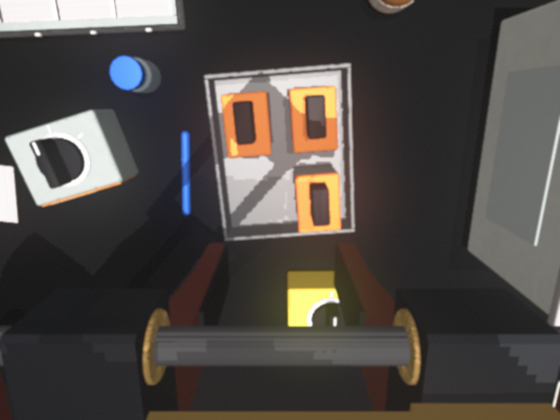

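View pics/s3.png

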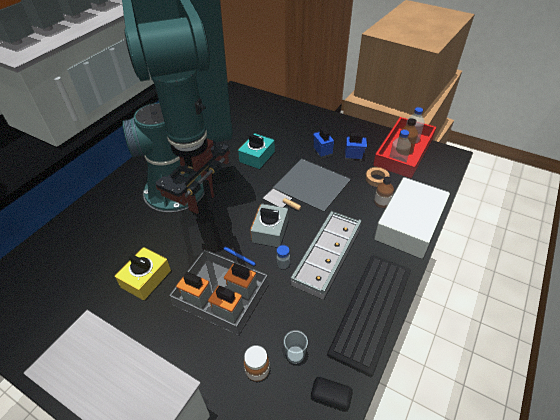

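All three heads stand upright in the crate at (246,124), (313,118) and (318,202), clear of its walls. In the scene view the mat and dock are empty and the bystanders are where they started. The arm is clear at a safe height, so I'm handing in.

Run:
```python
from h import *
manip.hold(.5); print(telemetry.current_tool_pos(),telemetry.current_ft_force().round(2),telemetry.current_t())
manip.hand_in()
```

```text
[ 0.4378995  -0.29787956  0.40506143] [ 0.82  1.23 -0.03] 79.7167
the job is handed in; nothing more can be done
```

The job is done and handed in at about 80 s of the 210 s allowed. Only three heads were present.

- **Dock:** I stood the heads in bays 1, 2 and 3, visors to the front lip. They measured within about 2 mm of the bay centres and parallel to the dock, and were still in place after the key turn. Pin travel can't be read directly. I judged the pins held down from each head coming to rest at the height for sitting flat on the dock.
- **Knocked head:** one head had been pushed about 25 mm aside on the mat before I reached it. I measured it again and picked it up normally.
- **Key:** I turned it clockwise to its stop, where the torque jumped from 0.20 to 0.43 Nm and its mark met the stop mark. After I let go it sprang back to its rest angle (16.5° both before and after).
- **Crate:** all three heads stand upright on the crate floor, within about 2 mm of the intended spots. The last pictures show the bystanders and look-alikes apparently where they started; I compared these by eye and did not measure them.

In the last crate view the orange top plates measured 2–5 mm small, probably because of shadow and distance. One bar angle in the dock check after the key turn was about 1° off the plate's. Nothing else disagreed.

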